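# Brake the drum sander and hold its dust hood open

### The arm

A 6-joint arm with a two-finger parallel gripper is mounted at the origin on the work surface. World frame = base frame: x ahead of the robot, y to its left, z up, the work surface at z = 0. Lengths are in m, angles in rad, forces in N, time in s.
With the tool pointing down it reaches from about 0.35 to 0.775 m from the base axis. Payload 5.5 kg.
Tool frame: the origin (TCP) lies at the very end of the fingers, on their centre line; the grasp point (between the pads) lies 19 mm behind it; x points along the fingers, y is the direction in which the jaws open and shut, and the axes are right-handed (so a half turn about x gives the same grasp; the last joint's range is limited). The gripper opens to 85 mm and grips with 20 to 120 N. Pads are 22 mm wide; open, the fingers measure 114 mm over their backs; the gripper's body (76 mm by 85 mm) begins 54 mm behind the grasp point. The pads swing forward as they close: fully open they stand 13 mm farther back than shut.
Start: joints at [1.133, 0.313, 0.046, 1.304, 0, 1.431], TCP at [0.169, 0.55, 0.231] pointing down, gripper open.
Joint ranges: [-2.76, 2.76], [-0.86, 1.69], [-1.03, 1.26], [-2.2, 2.34], [-1.47, 1.5], [-3.14, 3.14]. Speed limits (rad/s): [2.57, 2.57, 3.14, 3.14, 3.14, 3.14].

### API

Orientations are given as a unit quaternion [w, x, y, z].
In Python, from workcell import readout, cams, env, finder gives the robot as it stands.
- The arm moves only by the tool drive_tool, never from a script. Its argument "moves" is a list that holds one entry, the list of rows, each a list of 7 numbers: the shift along the tool's x, y, z in m, then the turn, a rotation vector about the tool's x, y, z in rad, then the closure in counts, from 0 (fully open) to 255 (shut). A call has exactly 5 rows; each row is the pose to reach, as a shift and turn from the pose measured when the call began, along the tool's axes at that moment; what a row does not reach only later rows make up. A row lasts 1/8 s, in which the tool goes at most 62.5 mm and 10.7 degrees, less where a joint would pass 70% of its speed; a pose out of reach is approached as far as the arm can. A call with a gripper value outside its range is refused whole. The fingers move at their own pace and stop on an object; "squeeze" is the grip in N (left out, the last holds). Time passes only in rows, so rows that repeat a pose let the fingers close, or fill a call up. It gives the time, the measured TCP pose, the force and the opening at its end, in the units of the state.
- readout.get_state(): the state, without advancing time (a new reading comes with each control period).
- cams.read_camera(name): name is "side" or "top" or "wrist"; returns the picture (480x640x3 uint8, blue, green, red); there is no depth.
- cams.camera_params(name): a dict with "mtx" (3x3 intrinsics, pixels), "R" (3x3) and "t" (3): a world point X has camera coordinates R X + t; the wrist camera has in their place "mount" (4x4, takes a point from camera to tool coordinates, whose origin is the TCP and whose axes are the tool frame's). Camera axes: x right, y down, z forward; pixel columns grow to the right and rows downward; lengths in m; the calibration is good to about 2 mm. A picture is of the moment at which its call begins: read the wrist's pose just before it. camera_params takes no time and is no camera call.
- env.hand_in(): hands the job in, once; it reports no verdict.
Trained networks look in the newest picture that a camera, given by its name, has taken for a name from the list of things; names that differ only in an ending like _2 or _b are one class to them, and where a whole thing is asked for, a point or a joint stands for the part that bears it (a point fixed in the world has none). Each returns a list of dicts, best first, with "conf" (0 to 1); they miss things now and then, are a little off and sometimes report something else, mostly with a low value. They report only what shows in the picture. A call takes as long as a camera call. They do not tell look-alikes from the thing itself.
- finder.regions_of(camera, name): "pixels" (480x640 bool, what is visible of it) and "point" ([column, row] in pixels, amid what is visible of it).
The state is a dict: "clock": time; "joint_pos": joint angles; "qvel": joint speeds; "tau": joint torques, N m; "tcp_pos": TCP position; "orientation": TCP orientation; "wrist_force": force on the tool from outside, world axes, zero at the start; "ft_torque": the same for the moment, N m; "finger_gap": finger opening in m.
Only numpy, scipy, OpenCV 4.12 (cv2) and the standard library are available. Lean on these libraries where they do the work, as an engineer would, in place of code of your own. Each camera call takes 0.05 s, during which the arm holds its last target.

### The job

Stop and open the drum sander on the bench: press its brake treadle fully down to its stop with the gripper, keep it down for half a second, and let it spring back up. Then raise the sander's dust hood by the bar along its front edge to 60 degrees from closed and hold it there, so that the drum can be looked at; the hood falls shut if let go, so finish while still holding it. Leave everything else on the bench where it is.

Things in the scene. Friction and masses are not known exactly. Their poses are not given: they have to be found in the camera images.
- sander: Shop-built drum sander, fixed to the bench: hollow plywood case 155 long (x) by 210 wide (y) by 123 mm high on a 240 x 240 mm base board, abrasive drum inside, grey motor at its rear. Origin on the bench under it; -x is its front, towards the robot (turned up to 0.35 rad), z up. It stands on the left or on the right, the treadle on the other side.
- guard (a joint): Angle of the dust hood about its hinge, rad: 0 closed (hood level). The hood is the plywood panel, 145 long by 210 wide by 10 mm, lying on the case as its lid, with a round black dust port (44 dia, 30 mm high) on top and a U-shaped steel bar along the front edge. The value grows as the front edge is raised; stop at 1.75. 60 degrees is 1.047. A spring and its weight pull it shut from every angle; holding it takes about 3 to 5 N at the bar.
- hood_bar (a point): Middle of the hood's pull bar: round steel bar 12 mm thick, parallel to the hinge, 150 mm long between its two side arms, 205 mm from the hinge axis at panel height. Open gap of 52 mm between bar and panel edge; nothing higher than 60 mm under it. Height 130 mm closed, about 308 mm at 60 degrees. It can be pinched from above and turns between the fingers as the hood rises.
- hood_hinge (a point): Middle of the hood's hinge axis, 130 mm above the bench along the rear top edge of the case, 105 mm along +x from the sander's origin. Fixed to the case, axes as the sander's; the hinge axis is its y.
- treadle: Brake treadle unit, fixed to the bench: plywood base 190 long (x) by 120 wide by 12 mm with a hinged sprung plate 150 x 90 mm on it. Origin at the centre of the base's underside, z up; the hinge is at its -x end (towards the robot, turned up to 0.35 rad), 28 mm up, the raised free end at +x.
- brake (a joint): Angle of the treadle's plate, rad: 0 up at rest (plate sloping up to +x at 15 degrees), 0.26 fully down on its stop (plate level). Springs back by itself; at the pad's middle it takes about 4 N to start and 9 N at the stop.
- brake_pad (a point): Middle of the top of the rubber pad (70 x 80 mm) on the treadle's plate, 115 mm from its hinge: the place to press. About 66 mm above the bench at rest and 37 mm when fully down; it moves down about 29 mm, nearly straight.
- mallet: Bystander: loose wooden mallet lying on the bench in front of the treadle, 250 long, head 68 dia by 110 mm. Origin on the bench under its handle.
- toy_car: Bystander: loose plain wooden toy car, 100 x 62 x 56 mm, in front of the sander. Origin underneath its middle.
- offcut: Bystander: loose wood offcut 90 x 35 x 22 mm in front of the sander. Origin underneath its middle.
- glue: Bystander: loose white glue bottle, 56 dia by 150 mm high, standing behind the treadle. Origin underneath.
- s_hook: Bystander: loose dark steel S-hook, about 80 x 40 x 8 mm, lying behind the treadle. Origin at its middle.
- cup: Bystander: loose terracotta cup, 72 dia by 95 mm high, on the left side of the bench. Origin underneath.
- block: Bystander: loose wood block 140 x 70 x 40 mm on the right side of the bench. Origin underneath its middle.
Mind the look-alikes: they are no part of the job. What is shaped like the treadle but purple is not meant.

How it is judged:
On the way, in this order (a step that is already met when the one before it is completed fails the run):
1. the gripper presses the treadle down to its stop and keeps it there (value of joint brake above 0.235 rad and contact force between the fingers and treadle above 2 N), for 0.3 s.
2. the treadle is let back up (value of joint brake below 0.04 rad), for 0.1 s.
3. the hood is raised to 60 degrees (value of joint guard between 0.96 and 1.134 rad), for 0.2 s.
At the end, for the whole second after the job is handed in: The hood stands still at 60 degrees from closed (within 5 degrees), the gripper's fingers bear on it with more than 1 N, the treadle is back up (below 0.04 rad), and every bystander is within 30 mm of where it started (all of step 3 and velocity of joint guard between -0.1 and 0.1 rad/s and contact force between the fingers and sander above 1 N and value of joint brake below 0.04 rad and distance of each of mallet, toy_car, offcut, glue, s_hook, cup, block from where it was at the start of the episode below 0.03 m); the arm keeps its last pose, push and grip.
It fails at once if a bystander is moved by more than 30 mm (distance of any of mallet, toy_car, offcut, glue, s_hook, cup, block from where it was at the start of the episode above 0.03 m).
It also fails if it takes over 54 s, if anything falls off the work surface, if the arm or the gripper's body presses on something with over 40 N, if the wrist force passes 120 N, or if a joint passes its speed limit or range.

## Working session

There is one attempt and no reset: what is moved stays moved. The work goes in short steps, Python scripts to look and compute and a tool call to move; the robot and the scene stay as the last step left them, time stands still between calls to the robot, and variables do not carry over. Pictures are saved under pics/ and viewed, and the job is handed in when it is done.

Besides the shell and the picture viewer there is one more tool, called after "Emit:" as name([rows], argument=value, ...), one row to a line, values as JSON. drive_tool: Moves the arm, as the interface text tells. Its arguments: {"type":"object","properties":{"moves":{"type":"array"},"squeeze":{"type":"number"}},"required":["moves"]}

```bash
ls; mkdir -p pics
python3 - <<'E'
from workcell import readout, cams
import cv2,numpy as np
print(readout.get_state())
for n in ("top","side"):
    im=cams.read_camera(n); cv2.imwrite(f"pics/{n}0.png",im)
for n in ("top","side","wrist"):
    print(n,cams.camera_params(n))
E
```

```text
pics
{'clock': 0.0, 'joint_pos': array([1.13343188e+00, 3.14017540e-01, 4.49591054e-02, 1.30355822e+00,
       9.18731194e-06, 1.43117121e+00]), 'qvel': array([-0.00042245, -0.00090964, -0.00247964,  0.00153225,  0.00025865,
        0.00161463]), 'tau': array([-5.69883468e-04, -4.80635798e+01,  2.98528504e+01,  1.96179491e-02,
       -7.44687281e-05,  7.94553671e-06]), 'tcp_pos': array([0.1684874 , 0.54923556, 0.23039097]), 'orientation': array([ 0.69909922,  0.10426226,  0.69947166, -0.10549438]), 'wrist_force': array([-0.06816658,  0.14854078, -0.19614537]), 'ft_torque': array([ 0.02318818, -0.02028264,  0.02183804]), 'finger_gap': 0.08520277828058372}
top {'mtx': array([[578.66603908,   0.        , 314.46759321],
       [  0.        , 578.66603908, 243.42302175],
       [  0.        ,   0.        ,   1.        ]]), 'R': array([[ 0.02035593, -0.99978552,  0.00381573],
       [-0.99214854, -0.02067119, -0.12334498],
       [ 0.1233974 , -0.00127497, -0.99235652]]), 't': array([-0.03305357,  0.47881657,  1.69026582])}
side {'mtx': array([[562.05661726,   0.        , 317.78205537],
       [  0.        , 562.05661726, 236.57261056],
       [  0.        ,   0.        ,   1.        ]]), 'R': array([[ 0.94302457, -0.33271628,  0.00212847],
       [-0.248203  , -0.70771838, -0.66146048],
       [ 0.22158503,  0.6232452 , -0.749977  ]]), 't': array([-0.46472691,  0.15873093,  1.3006834 ])}
wrist {'mtx': array([[379.09172302,   0.        , 318.81101515],
       [  0.        , 379.09172302, 228.78764296],
       [  0.        ,   0.        ,   1.        ]]), 'mount': array([[ 1.85221811e-04, -2.79812107e-01,  9.60054764e-01,
        -1.43158106e-01],
       [ 9.99999945e-01, -2.11199313e-04, -2.54483322e-04,
         2.82922672e-04],
       [ 2.73970421e-04,  9.60054759e-01,  2.79812052e-01,
        -7.09400271e-02],
       [ 0.00000000e+00,  0.00000000e+00,  0.00000000e+00,
         1.00000000e+00]])}
```

View pics/top0.png

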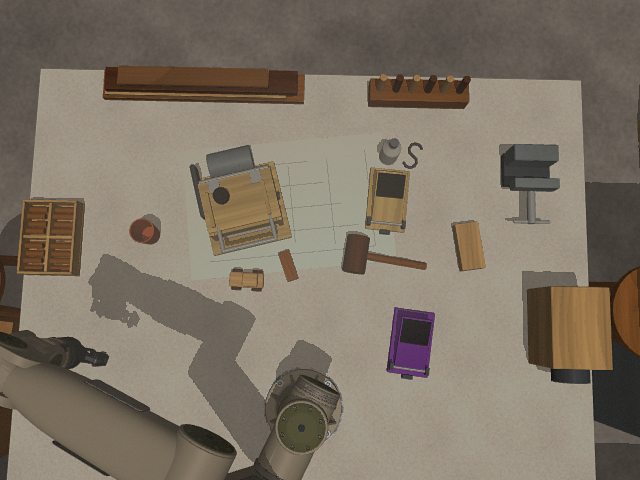

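View pics/side0.png

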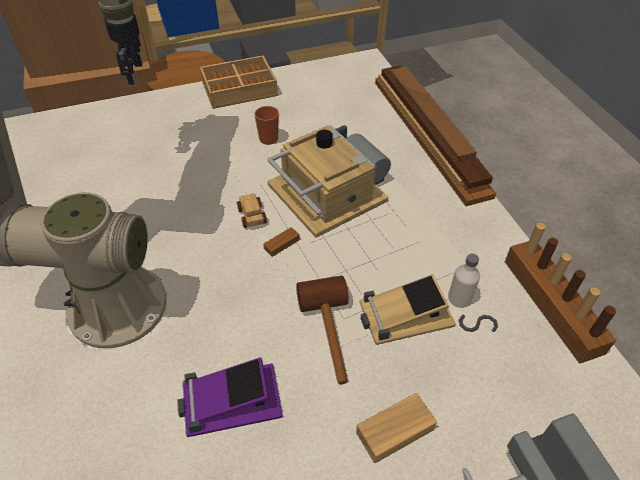

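The top view shows the sander at the upper left, with its bar front about (250,243). The wooden treadle is at (388,200) with its pad at (390,186), and the purple decoy is at (411,342). Next I measure both parts from the two cameras.

```bash
cat > h.py <<'E'
import numpy as np,cv2
from workcell import readout, cams, env, finder
from scipy.spatial.transform import Rotation as Ro
def ray(n,uv):
    p=cams.camera_params(n);d=np.linalg.solve(p['mtx'],[uv[0],uv[1],1.]);R=p['R'];return -R.T@p['t'],R.T@d
def at_z(n,uv,z):
    o,d=ray(n,uv);return o+d*(z-o[2])/d[2]
def tri(uvs):
    A=np.zeros((3,3));b=np.zeros(3);L=[]
    for n,uv in uvs.items():
        o,d=ray(n,uv);d=d/np.linalg.norm(d);P=np.eye(3)-np.outer(d,d);A+=P;b+=P@o;L.append((o,P))
    X=np.linalg.solve(A,b);return X,[np.linalg.norm(P@(X-o)) for o,P in L]
def proj(n,X):
    p=cams.camera_params(n);c=np.atleast_2d(X)@p['R'].T+p['t'];c=c@p['mtx'].T;return c[:,:2]/c[:,2:]
def tool():
    s=readout.get_state();q=s['orientation'];return s,Ro.from_quat([q[1],q[2],q[3],q[0]]).as_matrix(),s['tcp_pos']
E
python3 - <<'E'
from h import *
for n in("top","side"):
    cams.read_camera(n)
    for k in("brake_pad","hood_bar","treadle","sander","hood_hinge"):
        for r in finder.regions_of(n,k):
            ys,xs=np.nonzero(r['pixels'])
            print(n,k,round(r['conf'],2),r['point'],len(xs),xs.min(),xs.max(),ys.min(),ys.max(),xs.mean().round(1),ys.mean().round(1))
E
```

```text
top brake_pad 0.63 [412.2, 344.1] 1641 394 431 316 371 412.6 343.8
top brake_pad 0.56 [390.5, 200.1] 1605 372 406 170 225 388.7 197.4
top hood_bar 0.56 [238.7, 200.6] 4299 198 280 166 252 239.5 202.6
top hood_bar 0.35 [360.7, 256.8] 1299 343 425 234 273 369.1 256.2
top treadle 0.6 [410.6, 341.9] 2683 387 434 308 378 410.5 342.9
top treadle 0.58 [386.5, 199.0] 2452 366 409 168 234 387.1 200.2
top sander 0.66 [238.7, 201.3] 7642 189 290 146 254 239.7 201.0
top sander 0.16 [239.3, 203.1] 4347 198 280 166 252 239.4 202.5
top hood_hinge 0.6 [238.3, 202.2] 7580 190 290 145 254 240.0 201.0
side brake_pad 0.9 [227.8, 390.0] 3354 189 268 358 421 227.4 389.8
side brake_pad 0.75 [406.9, 303.2] 2686 368 448 274 329 407.3 302.3
side hood_bar 0.62 [327.0, 160.8] 3829 267 375 125 195 324.2 159.5
side treadle 0.97 [409.4, 314.0] 4396 359 455 275 343 405.7 310.8
side treadle 0.86 [230.4, 399.7] 5666 177 280 358 435 228.8 397.8
side sander 0.56 [328.2, 176.4] 9224 267 390 125 237 329.0 177.4
side hood_hinge 0.63 [327.6, 178.6] 9225 266 390 125 236 328.8 177.4
side hood_hinge 0.18 [401.1, 426.4] 3080 356 435 394 462 395.0 427.2
```

Run:
```python
import cv2,numpy as np
t=cv2.imread('pics/top0.png');s=cv2.imread('pics/side0.png')
a=cv2.resize(t[130:270,180:320],(560,560),interpolation=cv2.INTER_CUBIC)
cv2.imwrite('pics/c_top_s.png',a)
cv2.imwrite('pics/c_side_s.png',cv2.resize(s[110:240,255:395],(784,728)[:2] and (640,594),interpolation=cv2.INTER_CUBIC))
b=cv2.resize(t[150:250,350:430],(400,500),interpolation=cv2.INTER_CUBIC);c=cv2.resize(s[260:360,355:485],(400,308),interpolation=cv2.INTER_CUBIC)
o=np.zeros((500,800,3),np.uint8);o[:,:400]=b;o[:308,400:]=c
cv2.imwrite('pics/c_tr.png',o)
```

```text
(no output)
```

View pics/c_top_s.png

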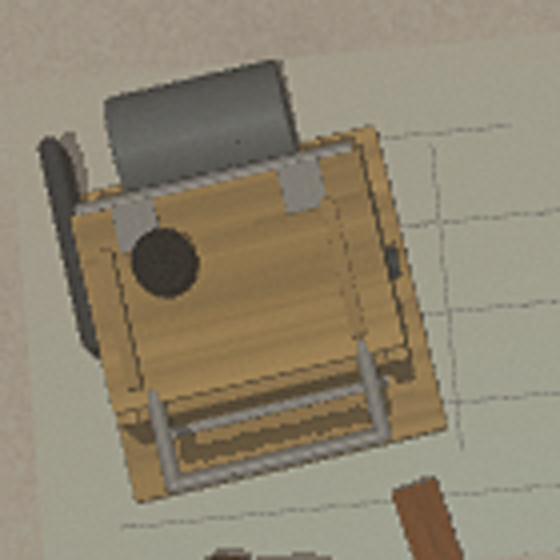

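View pics/c_side_s.png

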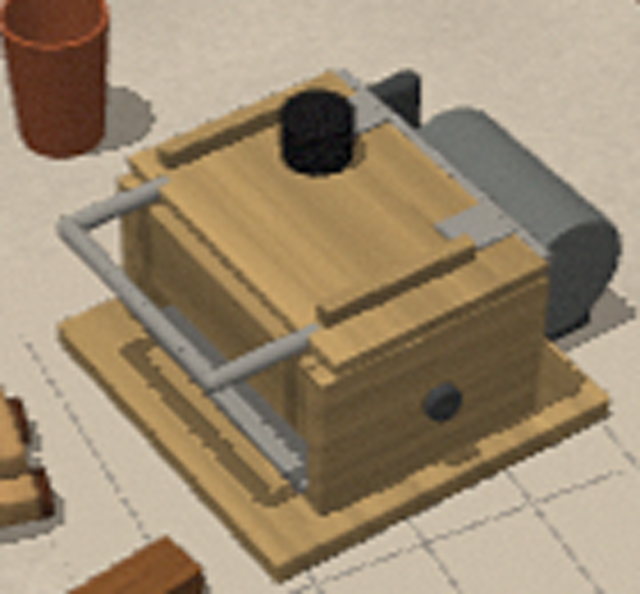

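View pics/c_tr.png

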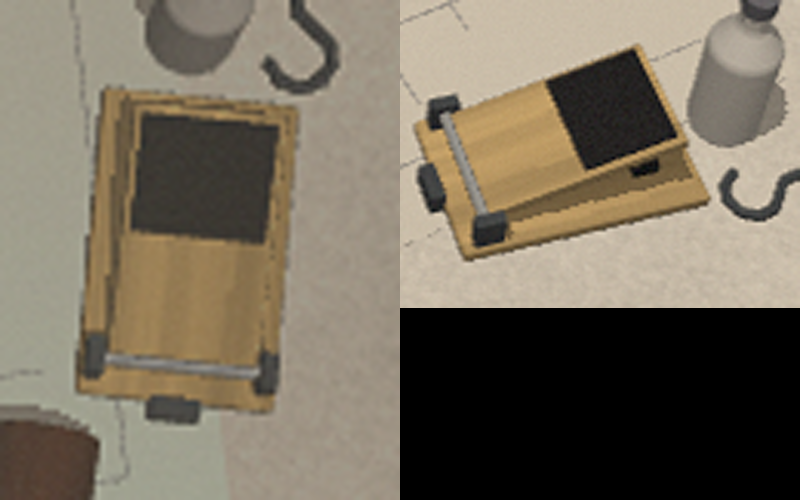

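Run:
```python
from h import *
T=lambda u,v:(180+(u-1.5)/4,130+(v-1.5)/4)
S=lambda u,v:(255+(u-1.8)/4.571,110+(v-1.8)/4.571)
L=tri(dict(top=T(173,486),side=S(68,225)));R=tri(dict(top=T(383,437),side=S(210,385)))
print("bar",L,R,np.linalg.norm(L[0]-R[0]),(L[0]+R[0])/2)
l=at_z('top',T(173,486),.13);r=at_z('top',T(383,437),.13);print(l,r,(l+r)/2,np.linalg.norm(l-r),np.arctan2(-(r-l)[0],(r-l)[1])) 
hl=at_z('top',T(80,210),.13);hr=at_z('top',T(352,148),.13);print("hinge",hl,hr,hl+0-hr,(hl+hr)/2)
T=lambda u,v:(350+(u-2)/5,150+(v-2)/5)
S=lambda u,v:(355+(u-401)/3.077,260+(v-1)/3.077)
tc=[(142,115),(280,125),(265,242),(132,232)];sc=[(547,80),(640,46),(678,142),(588,170)]
# order: top far-left,far-right,near-right,near-left ; side: near-left, far-left, far-right, near-right
so=[sc[1],sc[2],sc[3],sc[0]]
P=[tri(dict(top=T(*a),side=S(*b))) for a,b in zip(tc,so)]
for p in P: print(p)
P=np.array([p[0] for p in P]);print("pad",P.mean(0),[np.linalg.norm(P[i]-P[i-1]) for i in range(4)])
```

```text
bar (array([0.44132727, 0.23222464, 0.12818158]), [np.float64(0.001201387004103409), np.float64(0.0012013870041033532)]) (array([0.47845462, 0.0869448 , 0.12454238]), [np.float64(0.00026962034574820896), np.float64(0.0002696203457482311)]) 0.14999305378574843 [0.45989094 0.15958472 0.12636198]
[0.43993903 0.23211326 0.13      ] [0.47747283 0.08662642 0.13      ] [0.45870593 0.15936984 0.13      ] 0.15025048188966897 -2.889110517575537
hinge [0.635092   0.30576069 0.13      ] [0.68417325 0.11459919 0.13      ] [-0.04908125  0.19116151  0.        ] [0.65963263 0.21017994 0.13      ]
(array([ 0.69167263, -0.2071149 ,  0.07099086]), [np.float64(0.0033281868630642723), np.float64(0.003328186863064348)])
(array([ 0.68558273, -0.28844979,  0.06320342]), [np.float64(0.00048229474799736725), np.float64(0.00048229474799751335)])
(array([ 0.61859804, -0.2819101 ,  0.05142554]), [np.float64(0.0007799661487220534), np.float64(0.0007799661487221028)])
(array([ 0.62277773, -0.20274698,  0.05496441]), [np.float64(0.0013432340165655217), np.float64(0.0013432340165653999)])
pad [ 0.65465778 -0.24505544  0.06014606] [np.float64(0.07086913048687953), np.float64(0.08193348414603042), np.float64(0.06832594257835622), np.float64(0.07935233587305399)]
```

```bash
cat >> h.py <<'E'
def down(yaw_y): # tool x down, tool y at heading yaw_y
    x=np.array([0,0,-1.]);y=np.array([np.cos(yaw_y),np.sin(yaw_y),0]);return np.c_[x,y,np.cross(x,y)]
def rel(P,Rg=None):
    s,R,t=tool();print("shift",np.round(R.T@(np.array(P)-t),4),end=' ')
    if Rg is not None:
        print("rot",np.round(Ro.from_matrix(R.T@Rg).as_rotvec(),4),end='')
    print()
E
python3 - <<'E'
from h import *
s,R,t=tool();print(s['clock'],R.round(3));print("heading tool y",np.arctan2(R[1,1],R[0,1]))
for n in("top","side"):
    cams.read_camera(n)
    for k in("glue","s_hook","mallet"):
        r=finder.regions_of(n,k)[0];ys,xs=np.nonzero(r['pixels']);print(n,k,round(r['conf'],2),r['point'],xs.min(),xs.max(),ys.min(),ys.max())
print(at_z('side',(461,305),0),at_z('side',(463,285),.06),at_z('top',(390,148),.15),at_z('top',(389,163),0))
for y in (0,np.pi/2,-np.pi/2, np.pi-1.57): rel([.655,-.245,.25],down(y))
E
```

```text
0.7 [[ 0.     0.293  0.956]
 [ 0.     0.956 -0.293]
 [-1.     0.    -0.   ]]
heading tool y 1.2730211215761515
top glue 0.62 [390.5, 150.1] 379 400 139 164
top s_hook 0.58 [362.1, 257.1] 343 426 233 273
top mallet 0.83 [362.3, 257.5] 343 426 235 273
side glue 0.75 [465.2, 281.6] 449 479 254 306
side s_hook 0.73 [475.0, 322.2] 459 496 315 330
side mallet 0.7 [328.8, 301.0] 296 347 276 383
[ 0.75189968 -0.26356457  0.        ] [ 0.75164258 -0.24961081  0.06      ] [ 0.74018524 -0.2306222   0.15      ] [ 0.73732511 -0.24756404  0.        ]
shift [-0.0187 -0.6171  0.698 ] rot [ 1.273e+00 -1.000e-04 -2.000e-04]
shift [-0.0187 -0.6171  0.698 ] rot [-2.978e-01  1.000e-04 -1.000e-04]
shift [-0.0187 -0.6171  0.698 ] rot [ 2.8438e+00 -2.0000e-04 -1.0000e-04]
shift [-0.0187 -0.6171  0.698 ] rot [-2.986e-01  1.000e-04 -1.000e-04]
```

Emit:
drive_tool([
  [[-0.01,-0.04,0.045,-0.06,0,0,255],[-0.02,-0.08,0.09,-0.12,0,0,255],[-0.03,-0.12,0.135,-0.18,0,0,255],[-0.03,-0.16,0.18,-0.24,0,0,255],[-0.03,-0.2,0.225,-0.29,0,0,255]],
])

```text
clock: 1.72
tcp_pos: [0.326, 0.291, 0.2618]
orientation: [0.708, 0.002, 0.707, -0.002]
wrist_force: [0.6, 0.3, -0.2]
finger_gap: 0.0
```

Run:
```python
from h import *
s,R,t=tool();print(s['clock'],t,s['finger_gap']);rel([.648,-.246,.15],down(1.5708))
```

```text
1.725 [0.32598895 0.29097669 0.26175255] 3.664941106716507e-05
shift [ 0.1118 -0.5352  0.3249] rot [-0.0056  0.0013 -0.0008]
```

Emit:
drive_tool([
  [[0,-0.05,0.03,0,0,0,255],[0,-0.1,0.06,0,0,0,255],[0,-0.155,0.095,0,0,0,255],[0,-0.21,0.125,0,0,0,255],[0,-0.265,0.16,0,0,0,255]],
])

```text
clock: 2.35
tcp_pos: [0.4823, 0.0278, 0.2621]
orientation: [0.708, 0.002, 0.706, -0.002]
wrist_force: [1.6, 0.1, 0.6]
finger_gap: 0.0002
```

Emit:
drive_tool([
  [[0,-0.05,0.03,0,0,0,255],[0.02,-0.1,0.06,0,0,0,255],[0.05,-0.15,0.09,0,0,0,255],[0.08,-0.2,0.12,0,0,0,255],[0.1,-0.255,0.15,0,0,0,255]],
])

```text
clock: 2.98
tcp_pos: [0.6272, -0.2215, 0.1636]
orientation: [0.708, 0.003, 0.707, -0.001]
wrist_force: [0.6, -0.4, 1.2]
finger_gap: 0.0002
```

Run:
```python
from h import *
s,R,t=tool();print(s['clock'],t,s['wrist_force']);rel([.648,-.246,.066],down(1.5708))
im=cams.read_camera('side');cv2.imwrite('pics/side1.png',im[200:400,300:560].repeat(3,0).repeat(3,1))
```

```text
2.975 [ 0.62716853 -0.22153915  0.16363633] [ 0.57018175 -0.42104588  1.15126596]
shift [ 0.0976 -0.0245  0.0208] rot [-0.0057  0.0014 -0.0017]
```

View pics/side1.png

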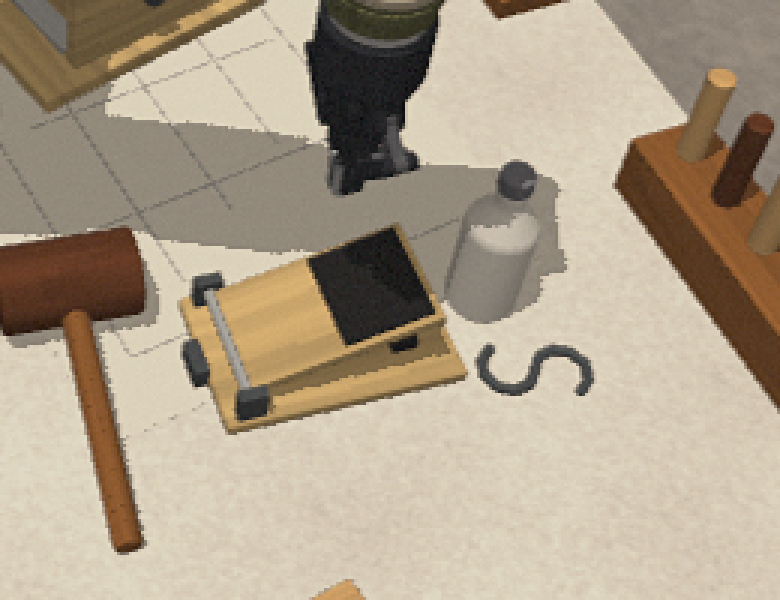

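The side view shows the closed fingers at (370,180) in the crop, above and to the left of the pad at (375,285). The bottle is untouched. Now I move over the pad and descend.

Emit:
drive_tool([
  [[0,-0.025,0.02,0,0,0,255],[0.03,-0.025,0.02,0,0,0,255],[0.06,-0.025,0.02,0,0,0,255],[0.075,-0.025,0.02,0,0,0,255],[0.075,-0.025,0.02,0,0,0,255]],
])

```text
clock: 3.65
tcp_pos: [0.6479, -0.2531, 0.0826]
orientation: [0.706, 0.004, 0.708, -0.004]
wrist_force: [-0.1, 0.5, 0.1]
finger_gap: -0.0
```

Run:
```python
from h import *
s,R,t=tool();print(s['clock'],t,s['wrist_force']);rel([.648,-.246,.037],down(1.5708))
im=cams.read_camera('side');cv2.imwrite('pics/side2.png',im[200:400,300:560].repeat(3,0).repeat(3,1))
```

```text
3.65 [ 0.64794086 -0.25309138  0.08259249] [-0.1073541   0.50614663  0.13073626]
shift [0.0456 0.0071 0.0001] rot [-0.0106 -0.0024 -0.0004]
```

View pics/side2.png

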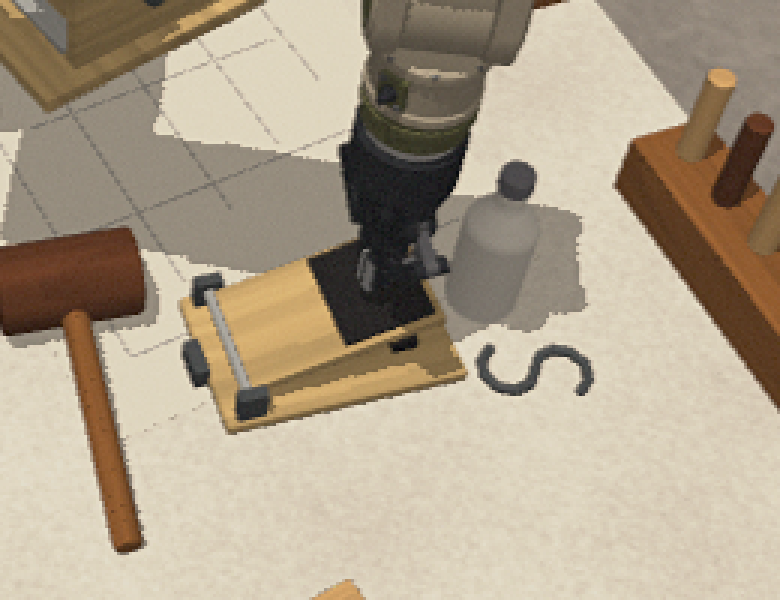

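Emit:
drive_tool([
  [[0.012,0.007,0,0,0,0,255],[0.022,0.007,0,0,0,0,255],[0.032,0.007,0,0,0,0,255],[0.04,0.007,0,0,0,0,255],[0.046,0.007,0,0,0,0,255]],
])

```text
clock: 4.32
tcp_pos: [0.6526, -0.247, 0.0405]
orientation: [0.71, 0.003, 0.704, -0.004]
wrist_force: [5.3, 2.8, 9.6]
finger_gap: -0.0001
```

Run:
```python
from h import *
s,R,t=tool();print(s['clock'],t,s['wrist_force'])
im=cams.read_camera('side');cv2.imwrite('pics/side3.png',im[200:400,300:560].repeat(3,0).repeat(3,1))
print(tool()[0]['wrist_force'],tool()[2])
```

```text
4.325 [ 0.65263855 -0.24695377  0.04048603] [5.29054581 2.80257129 9.56538727]
[5.82385373 1.58134441 8.90485631] [ 0.65248198 -0.24694606  0.03978076]
```

View pics/side3.png

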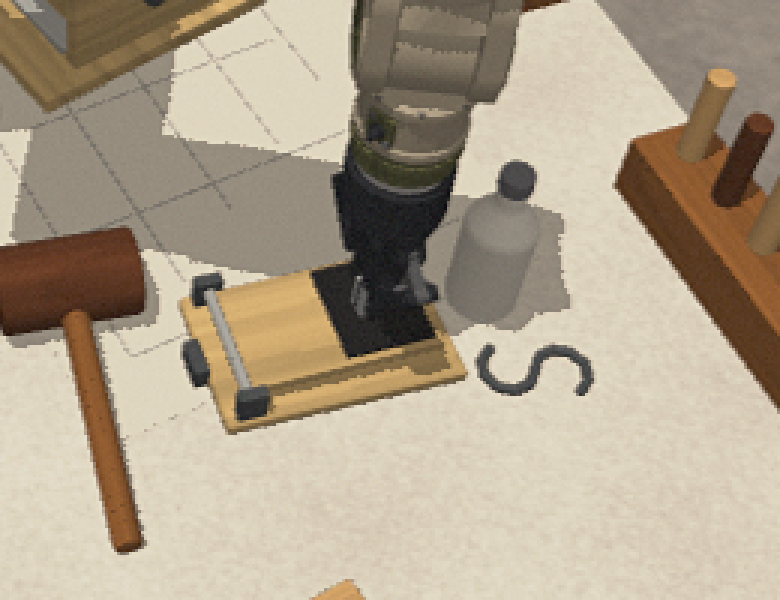

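The plate is nearly level, but the tip is at z≈0.040, about 3 mm short of the stop. I press further and hold.

Emit:
drive_tool([
  [[0.004,0,0,0,0,0,255],[0.008,0,0,0,0,0,255],[0.01,0,0,0,0,0,255],[0.01,0,0,0,0,0,255],[0.01,0,0,0,0,0,255]],
])

```text
clock: 5.0
tcp_pos: [0.6531, -0.2471, 0.0363]
orientation: [0.711, 0.002, 0.703, -0.005]
wrist_force: [-11.1, 5.1, 32.2]
finger_gap: 0.0002
```

Emit:
drive_tool([
  [[0.006,0,0,0,0,0,255],[0.008,0,0,0,0,0,255],[0.008,0,0,0,0,0,255],[0.008,0,0,0,0,0,255],[0.008,0,0,0,0,0,255]],
])

```text
clock: 5.62
tcp_pos: [0.6531, -0.247, 0.0361]
orientation: [0.712, 0.001, 0.702, -0.006]
wrist_force: [-16.0, 7.5, 39.6]
finger_gap: -0.0
```

Run:
```python
from h import *
s,R,t=tool();print(s['clock'],t,s['wrist_force'],R.round(3))
im=cams.read_camera('side');cv2.imwrite('pics/side4.png',im[200:400,300:560].repeat(3,0).repeat(3,1))
```

```text
5.625 [ 0.65312094 -0.24702459  0.03610197] [-15.99043234   7.46153939  39.60693869] [[ 0.014  0.009  1.   ]
 [-0.007  1.    -0.009]
 [-1.    -0.007  0.014]]
```

View pics/side4.png

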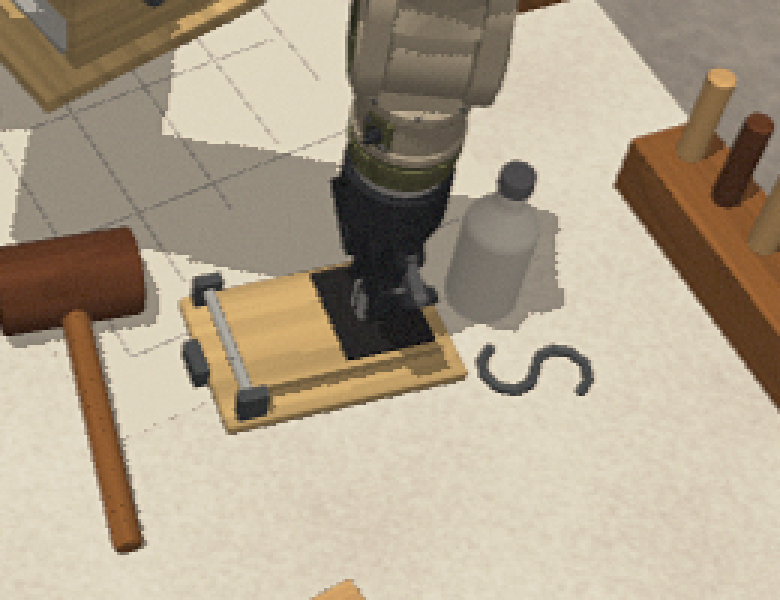

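The plate is level on its stop: z has stopped at 0.036 while the force climbed to 40 N, and it was held for over 0.6 s. Now I let it spring back.

Emit:
drive_tool([
  [[-0.02,0,-0.002,0,0,0,255],[-0.045,0,-0.005,0,0,0,255],[-0.07,0,-0.005,0,0,0,255],[-0.1,0,-0.005,0,0,0,255],[-0.13,0,-0.005,0,0,0,255]],
])

```text
clock: 6.3
tcp_pos: [0.6459, -0.246, 0.1664]
orientation: [0.712, 0.001, 0.702, -0.006]
wrist_force: [0.0, -0.3, 0.6]
finger_gap: 0.0002
```

Run:
```python
from h import *
s,R,t=tool();print(s['clock'],t,s['wrist_force'])
im=cams.read_camera('side');cv2.imwrite('pics/side5.png',im[200:400,300:560].repeat(3,0).repeat(3,1))
rel([.4595,.1595,.26],down(.252))
```

```text
6.3 [ 0.64591669 -0.24595168  0.16637262] [ 0.00950141 -0.31079068  0.61166396]
shift [-0.0963  0.4038 -0.1899] rot [ 1.3101  0.023  -0.0043]
```

View pics/side5.png

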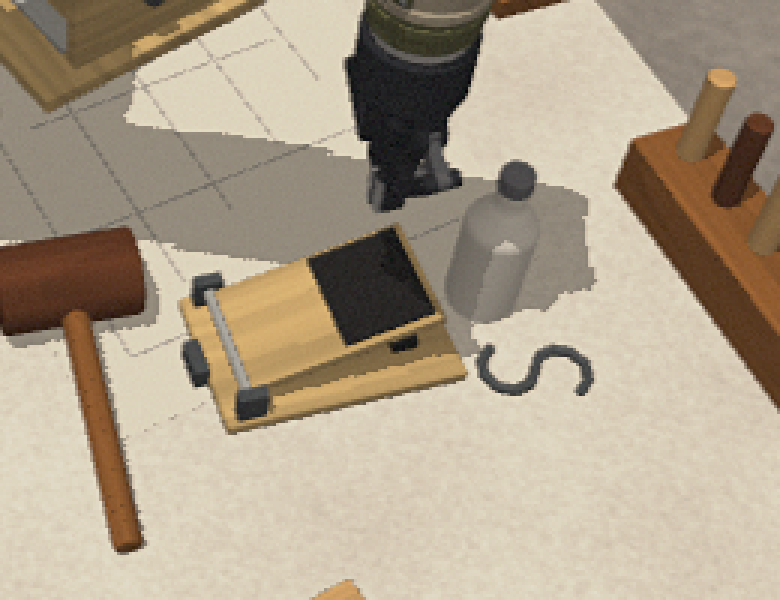

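The treadle plate is back up (pad corner at (400,228) in the crop), and the bottle and hook have not moved. Next I go to the bar.

Emit:
drive_tool([
  [[-0.03,0.045,-0.02,0.17,0,0,130],[-0.06,0.09,-0.04,0.34,0,0,130],[-0.08,0.145,-0.065,0.51,0,0,130],[-0.09,0.2,-0.095,0.68,0,0,130],[-0.095,0.25,-0.12,0.85,0,0,130]],
])

```text
clock: 6.98
tcp_pos: [0.5271, 0.0067, 0.262]
orientation: [0.65, 0.296, 0.634, -0.296]
wrist_force: [0.3, 0.9, 0.4]
finger_gap: 0.0416
```

Run:
```python
from h import *
s,R,t=tool();print(s['clock'],t,s['finger_gap'])
rel([.4595,.1595,.23],down(.252))
```

```text
6.975 [0.52710928 0.00667351 0.26197112] 0.041632653965438936
shift [ 0.029   0.0475 -0.1608] rot [ 0.4543  0.0186 -0.0137]
```

Emit:
drive_tool([
  [[0,0.015,-0.05,0.15,0.006,-0.005,130],[0.005,0.03,-0.1,0.3,0.012,-0.01,130],[0.01,0.047,-0.155,0.45,0.018,-0.014,130],[0.02,0.0475,-0.161,0.4545,0.0186,-0.014,130],[0.03,0.0475,-0.161,0.4545,0.0186,-0.014,130]],
])

```text
clock: 7.6
tcp_pos: [0.4593, 0.1598, 0.2283]
orientation: [0.56, 0.432, 0.559, -0.433]
wrist_force: [0.4, -0.5, 0.1]
finger_gap: 0.0418
```

Run:
```python
from h import *
s,R,t=tool();print(s['clock'],t,s['finger_gap'])
rel([.4595,.1595,.111],down(.252))
m=cams.camera_params('wrist');im=cams.read_camera('wrist')
T=np.eye(4);T[:3,:3]=R;T[:3,3]=t;C=np.linalg.inv(T@m['mount'])
def pj(X):
    c=C@np.r_[X,1];p=m['mtx']@c[:3];return p[:2]/p[2]
a=np.array([-.249,.968,0])
for k in(-.07,0,.07):
    p=pj(np.array([.4595,.1595,.13])+a*k);print(k,p);cv2.circle(im,tuple(int(v) for v in p),4,(0,0,255),1)
cv2.imwrite('pics/wr1.png',im)
im=cams.read_camera('side');cv2.imwrite('pics/side6.png',im[60:260,200:460].repeat(3,0).repeat(3,1))
```

```text
7.6 [0.4592985  0.15977905 0.22829847] 0.04181060170360955
shift [1.173e-01 1.000e-04 2.000e-04] rot [0.0024 0.0007 0.0001]
-0.07 [318.43218105 324.00831723]
0 [318.64872324 230.36269349]
0.07 [318.90192515 120.86323952]
```

View pics/wr1.png

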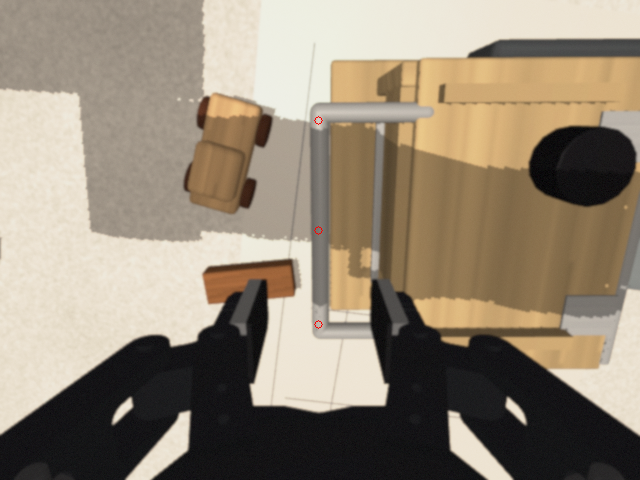

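View pics/side6.png

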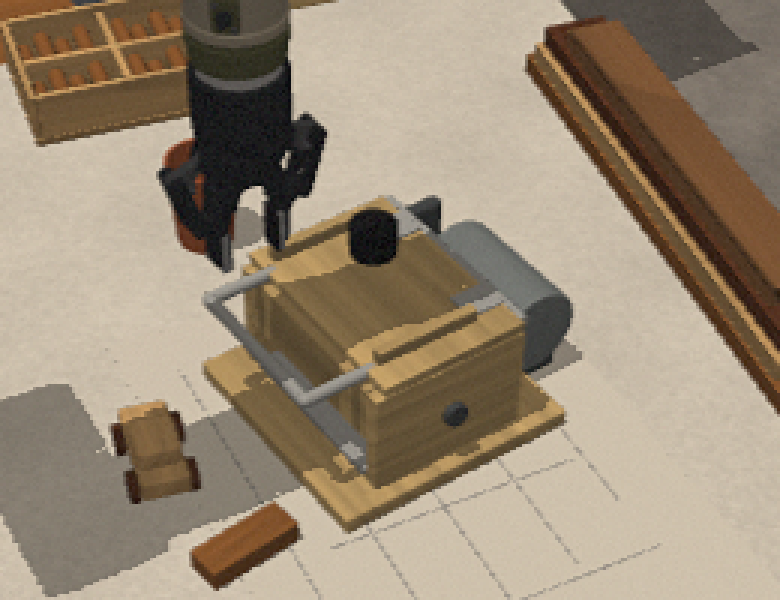

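In the wrist view the projected bar points at (318,120) to (318,324) lie on the bar, centred between the fingers. I descend and pinch.

Emit:
drive_tool([
  [[0.035,0,0,0,0,0,130],[0.07,0,0,0,0,0,130],[0.1,0,0,0,0,0,130],[0.117,0,0,0,0,0,130],[0.117,0,0,0,0,0,130]],
])

```text
clock: 8.32
tcp_pos: [0.4585, 0.157, 0.1092]
orientation: [0.557, 0.432, 0.559, -0.436]
wrist_force: [-0.9, -0.0, 0.7]
finger_gap: 0.0414
```

Emit:
drive_tool([
  [[0,0,0,0,0,0,255],[0,0,0,0,0,0,255],[0,0,0,0,0,0,255],[0,0,0,0,0,0,255],[0,0,0,0,0,0,255]],
], squeeze=60)

```text
clock: 8.95
tcp_pos: [0.4606, 0.1567, 0.1103]
orientation: [0.559, 0.433, 0.558, -0.435]
wrist_force: [5.3, -2.2, -1.2]
finger_gap: 0.01
```

Run:
```python
from h import *
s,R,t=tool();print(s['clock'],t,s['finger_gap'],s['wrist_force'])
print(np.array(t)+R@[-.019,0,0])
im=cams.read_camera('side');cv2.imwrite('pics/side7.png',im[60:260,200:460].repeat(3,0).repeat(3,1))
f=np.array([.9684,.2493,0]);
for a in (0,15,30,45,60):
    r=np.deg2rad(a); d=.205*((1-np.cos(r))*f+np.sin(r)*np.array([0,0,1]));print(a,R.T@d)
```

```text
8.95 [0.46059076 0.15669743 0.11025896] 0.009964972632735073 [ 5.29443241 -2.2374462  -1.23093776]
[0.46060666 0.15674403 0.1292589 ]
0 [0. 0. 0.]
15 [-5.30676579e-02  6.90986881e-03  9.59687772e-05]
30 [-0.10253871  0.02731883  0.000147  ]
45 [-0.14504178  0.05983605  0.0001496 ]
60 [-1.77680350e-01  1.02245523e-01  1.03615177e-04]
```

View pics/side7.png

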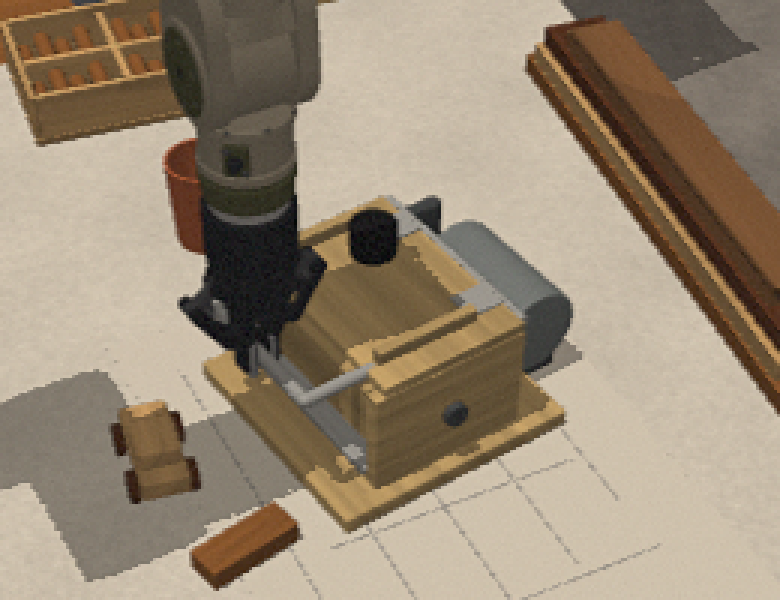

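The jaws hold the bar (opening 10 mm, fingers around it at (250,360) in the crop). I raise it along the arc in stages.

Emit:
drive_tool([
  [[-0.018,0.001,0,0,0,0,255],[-0.0355,0.003,0,0,0,0,255],[-0.053,0.007,0,0,0,0,255],[-0.07,0.0125,0,0,0,0,255],[-0.0865,0.019,0,0,0,0,255]],
])

```text
clock: 9.62
tcp_pos: [0.4776, 0.1612, 0.1963]
orientation: [0.558, 0.432, 0.559, -0.436]
wrist_force: [3.2, -0.8, -6.2]
finger_gap: 0.0103
```

```bash
cat >> h.py <<'E'
H=np.array([.6585,.2095,.13]);F=np.array([.9684,.2493,0])
def arc(angs):
    s,R,t=tool();g=t+R@[-.019,0,0];v=g-H
    print(s['clock'],"gap",s['finger_gap'],"F",s['wrist_force'].round(1),"angle",np.rad2deg(np.arctan2(v[2],-v@F)),"r",np.hypot(v[2],v@F),"lat",v@[-.2493,.9684,0])
    lat=(v@[-.2493,.9684,0])*np.array([-.2493,.9684,0])
    for a in angs:
        r=np.deg2rad(a);d=H+lat+.205*(-np.cos(r)*F+np.sin(r)*np.array([0,0,1]))-g;print(a,(R.T@d).round(4))
E
python3 - <<'E'
from h import *
arc([30,35,40,45,50,60])
im=cams.read_camera('side');cv2.imwrite('pics/side8.png',im[60:260,200:460].repeat(3,0).repeat(3,1))
E
```

```text
9.625 gap 0.010270805444487299 F [ 3.2 -0.8 -6.2] angle 24.490609029346583 r 0.20566105836260018 lat -0.0016069897068672484
30 [-0.0173  0.0095  0.    ]
35 [-0.0324  0.0191  0.    ]
40 [-0.0467  0.0299  0.    ]
45 [-0.0599  0.0419  0.    ]
50 [-0.0721  0.055   0.    ]
60 [-0.0927  0.0842  0.    ]
```

View pics/side8.png

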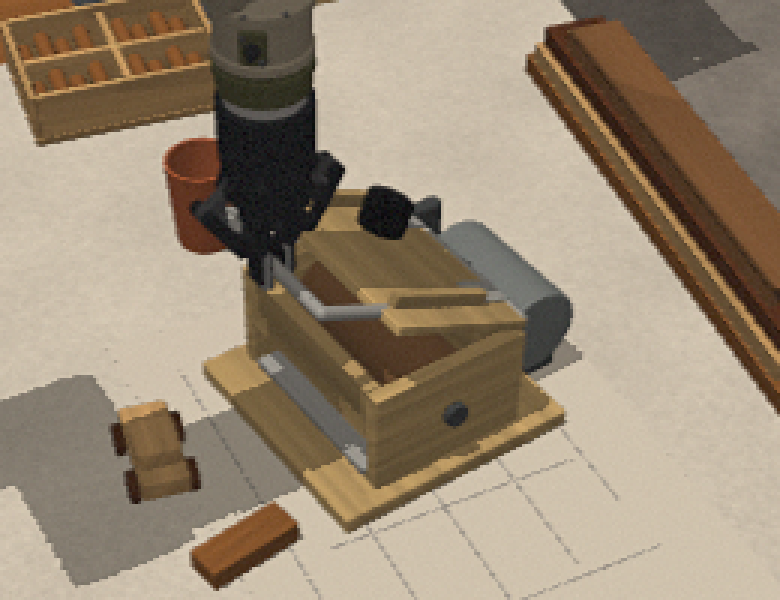

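The hood is rising with the gripper, at about 24°, and the bar is still between the fingers at (275,265).

Emit:
drive_tool([
  [[-0.017,0.0095,0,0,0,0,255],[-0.0325,0.019,0,0,0,0,255],[-0.0465,0.03,0,0,0,0,255],[-0.06,0.042,0,0,0,0,255],[-0.072,0.055,0,0,0,0,255]],
])

```text
clock: 10.3
tcp_pos: [0.5281, 0.1746, 0.2697]
orientation: [0.557, 0.43, 0.56, -0.438]
wrist_force: [-7.4, -2.6, 1.3]
finger_gap: 0.0101
```

Run:
```python
from h import *
arc([52,54,56,58,60])
im=cams.read_camera('side');cv2.imwrite('pics/side9.png',im[60:260,200:460].repeat(3,0).repeat(3,1))
```

```text
10.3 gap 0.010148421464545412 F [-7.4 -2.6  1.3] angle 49.65116129276689 r 0.2081722938139424 lat -0.0012375729482455647
52 [-0.003   0.0085 -0.    ]
54 [-0.0074  0.0142 -0.    ]
56 [-0.0115  0.02   -0.    ]
58 [-0.0155  0.026  -0.    ]
60 [-0.0193  0.0321 -0.    ]
```

View pics/side9.png

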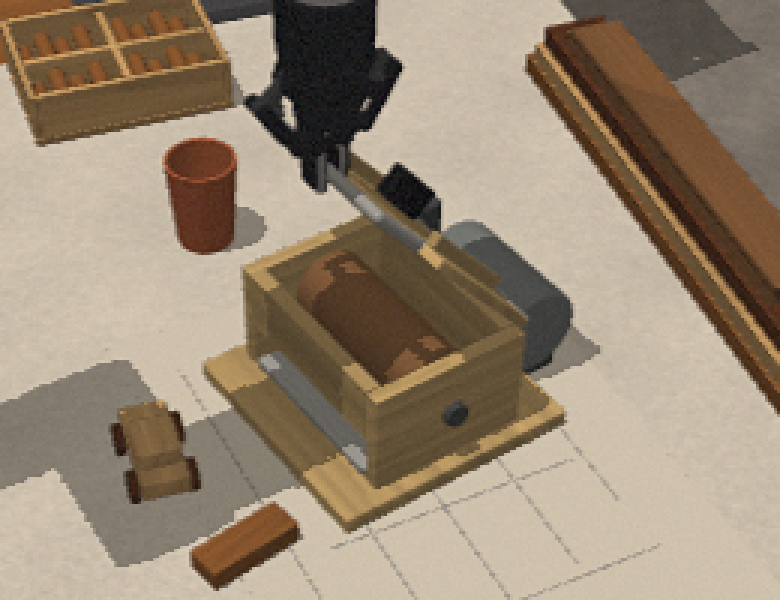

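The hood is at about 50° and the bar is held. Last stage to 60°.

Emit:
drive_tool([
  [[-0.004,0.0085,0,0,0,0,255],[-0.0115,0.02,0,0,0,0,255],[-0.0155,0.026,0,0,0,0,255],[-0.0193,0.032,0,0,0,0,255],[-0.0193,0.032,0,0,0,0,255]],
])

```text
clock: 10.98
tcp_pos: [0.5568, 0.1822, 0.292]
orientation: [0.556, 0.429, 0.561, -0.438]
wrist_force: [-13.2, -5.0, 14.1]
finger_gap: 0.0099
```

Emit:
drive_tool([
  [[0,0,0,0,0,0,255],[0,0,0,0,0,0,255],[0,0,0,0,0,0,255],[0,0,0,0,0,0,255],[0,0,0,0,0,0,255]],
])

```text
clock: 11.6
tcp_pos: [0.5551, 0.1818, 0.2912]
orientation: [0.555, 0.428, 0.562, -0.439]
wrist_force: [-4.9, -2.3, -1.0]
finger_gap: 0.0096
```

Run:
```python
from h import *
arc([60])
im=cams.read_camera('side');cv2.imwrite('pics/side10.png',im[30:260,200:460].repeat(3,0).repeat(3,1)[:600])
im=cams.read_camera('top');cv2.imwrite('pics/top10.png',im)
im=cams.read_camera('wrist');cv2.imwrite('pics/wr10.png',im)
arc([60])
```

```text
11.6 gap 0.009584154600480484 F [-4.9 -2.3 -1. ] angle 59.37070740437425 r 0.20936582054630812 lat -0.00104107100697369
60 [ 0.0025  0.0042 -0.    ]
11.75 gap 0.00957626037988968 F [-4.9 -2.3 -1.7] angle 59.365493097947315 r 0.20935193640868768 lat -0.0010525263291675004
60 [ 0.0025  0.0042 -0.    ]
```

View pics/side10.png

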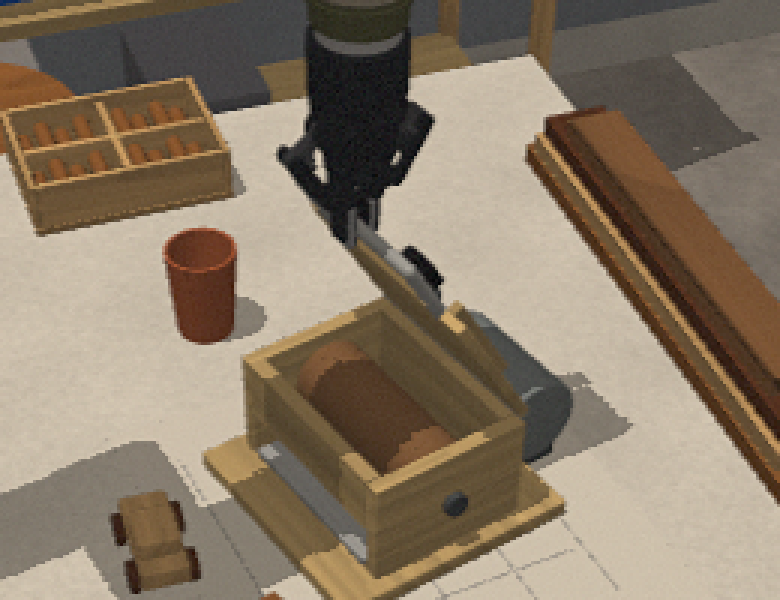

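View pics/top10.png

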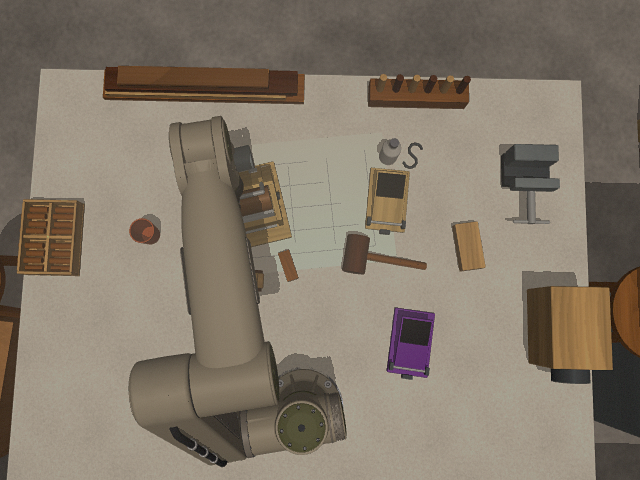

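View pics/wr10.png

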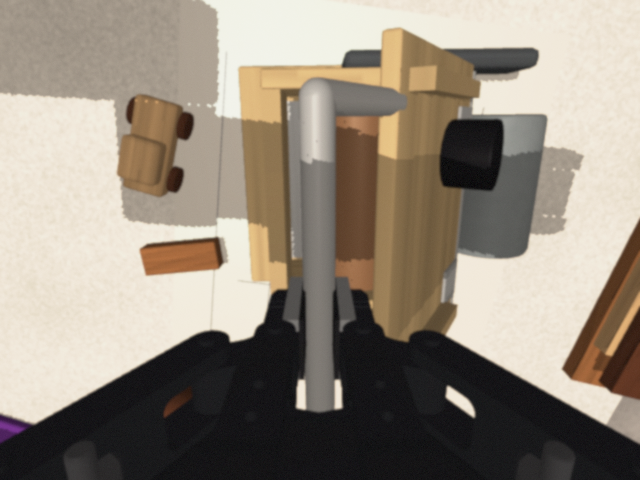

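The side view shows the hood open with the bar in the fingers, its right corner at about (440,300) in the crop. The top view shows the bystanders in place and the treadle up. The pads have slipped about 4 mm along the bar's radius, so I check the angle against the image before handing in.

Run:
```python
from h import *
c=H-np.array([-.2493,.9684,0])*.075
for a in (54,57,60,63,66):
    r=np.deg2rad(a);X=c+.205*(-np.cos(r)*F+np.sin(r)*np.array([0,0,1]));p=proj('side',X)[0];print(a,p,(p-[200,30])*3)
m=cams.camera_params('wrist');s,R,t=tool();T=np.eye(4);T[:3,:3]=R;T[:3,3]=t;C=np.linalg.inv(T@m['mount'])
for e,n in((.075,'bar left end'),):
  for a in(54,57,60,63,66):
    r=np.deg2rad(a);X=H+np.array([-.2493,.9684,0])*e+.205*(-np.cos(r)*F+np.sin(r)*np.array([0,0,1]));q=m['mtx']@(C@np.r_[X,1])[:3];print(n,a,q[:2]/q[2])
im=cv2.imread('pics/side10.png');cv2.imwrite('pics/z.png',cv2.resize(im[200:350,330:530],(800,600)))
print(s['qvel'].round(4))
```

```text
54 [330.59074353 125.14858984] [391.77223059 285.44576952]
57 [333.86393362 121.61988176] [401.59180085 274.85964527]
60 [337.24887351 118.20929229] [411.74662052 264.62787688]
63 [340.73274788 114.93018148] [422.19824364 254.79054445]
66 [344.30221835 111.79529037] [432.90665504 245.38587112]
bar left end 54 [278.59098571 103.90339481]
bar left end 57 [302.9951255  103.23208118]
bar left end 60 [330.80089285 102.54556064]
bar left end 63 [362.09017402 101.85176746]
bar left end 66 [396.85514383 101.16055077]
[-0.0008 -0.001  -0.0009 -0.0003  0.0007  0.001 ]
```

View pics/z.png

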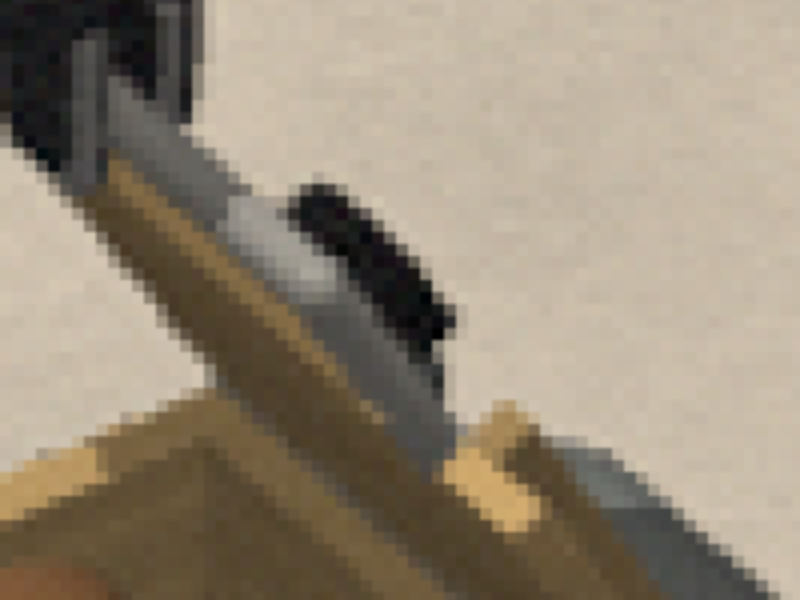

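The wrist view puts the bar end at column 318, which corresponds to about 58.6°. The arm kinematics give 58.7–59.4°, and the side picture agrees at about 59°. All of these are within 5° of 60°, the arm is still, and the grip is firm. I hand in.

```bash
python3 -c "
from workcell import env
print(env.hand_in())"
```

```text
the job is handed in; nothing more can be done
None
```

The brake treadle was pressed to its stop and released, and I handed in at about 11.75 s with the gripper still holding the hood open at about 59°. No verdict came back.

- **Treadle:** I pressed the wooden one, not the purple look-alike. The tip stopped at a height of 36 mm while the force rose to about 40 N. It stayed there for over 0.6 s, and the later pictures show the plate sprung back up.
- **Hood:** The bar is pinched at 60 N of grip and the arm was still. The arm pose gives 58.7–59.4°, the wrist camera about 58.6°, and the side camera roughly 59°, all within the 5° allowed.
- **Bystanders:** In the last pictures none of them appears to have moved. I compared these by eye. The arm hid most of the toy car in the top view, but it shows in place in the side view.
- **Small disagreement:** The grasp point ended about 4 mm farther from the hinge than the bar should be. That is either the pads slipping a little or calibration error, and the angle range above allows for it. The corner of the bar was hard to pick out in the side view, so that reading is the least certain.

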